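# Clip the two-bay shelf onto its slotted stand

## Task

Pick up the small white clip-on shelf from the steel counter by its divider wall, hook its two claws into the slots of the two uprights, and press it down until the spring bolt of the stand snaps out over it and it stays hanging there, locked. Feel your way in and press no harder than about 4 kg of force against the stand, let go, and leave the bottles, basket and cup where they are.

Things in the scene. Friction and masses are not known exactly. Their poses are not given: they have to be found in the camera images.
- shelf_mid (a point): Loose white shelf, about 0.3 kg, flat on the counter. Point: middle of its 100 x 150 mm (x, y) footprint, 52.5 mm above its underside. x points to its back (claw side), z up. Floor 4 mm thick, rims 20 mm high. Back bar 6 mm thick, 58 mm high, full width, rear face at x = +50 from this point. When locked in place this point is at about (-51, the uprights' middle, 111) mm in rack, axes alike.
- shelf_grip (a point): Place to pinch the shelf from above, on its divider wall, 85 mm above its underside, 18 mm behind shelf_mid in the mid-plane; axes as shelf_mid. The wall is 8 mm thick in y and runs fore and aft: its tall part, 105 mm above the underside, from 18 mm in front of this point to 26 mm behind it (back bar); farther forward it is 50 mm high.
- claw (a point): One of the shelf's two equal claws (the +y one, 60 mm left of the mid-plane; the other 60 mm right): point at the underside of its neck where it leaves the back bar, 40 mm above the shelf's underside. Claw 6 mm thick in y; neck 8 mm high, reaching 11.5 mm behind the bar; its last 5 mm is a lip that hangs 18 mm below the neck, so 6.5 mm is free between bar and lip.
- tongue (a point): Flat tongue in the middle of the shelf's back bar: point at its root, on its top face, 48 mm above the shelf's underside. 20 mm wide, 4 mm thick, sticks out 10 mm behind the bar (+x). The bolt locks over it.
- rack: Base plate of the slotted stand, fixed: 190 mm wide, 6 mm thick. Origin on the counter under the uprights' front plane, mid-width; x points into the stand, away from the shelf's side; plate from x -10 to 90. On it two hollow uprights, 40 mm wide, 142 mm high, 120 mm apart centre to centre, clamped on a rail as one piece with the bolt: their middle is anywhere from y -7 to +7 mm, which the readings do not tell.
- base_edge (a point): Middle of the base plate's front edge, top face; axes as rack. Slots: one in each upright's middle, 8.5 mm wide, bottom 100 and top 131 mm above the counter, front wall 5 mm thick, so claws have 1.25 mm each side: search for them by feel along y. Lips pass in with the shelf's underside 78 to 83 mm above the counter; pushed in to the back bar, then down 20 mm, necks rest on the slot bottoms.
- bolt (a joint): Spring bolt between the uprights, dark metal, 18 mm wide, top sloping, flat underside 109.5 mm above the counter, nose 5 mm behind the front plane. 0 m = out, up to 0.010 pushed back. Pressing the hooked shelf down (8 to 20 N; its weight is not enough) pushes it back 4 to 5 mm by the tongue; past the tongue it snaps to 0 and locks. The claws bottom about 1.5 mm lower.
- basket: Bystander: white open basket, 180 x 110 x 60 mm, origin under its centre.
- saline: Bystander: clear bottle standing in the basket, 64 mm across, 170 mm high, origin under its centre.
- vial: Bystander: glass jar standing in the basket, 52 mm across, 90 mm high, origin under its centre.
- flask: Bystander: green glass bottle on the counter, 60 mm across, 130 mm high, origin under its centre.
- cup: Bystander: steel cup on the counter, 70 mm across, 80 mm high, origin under its centre.
Mind the look-alikes: they are no part of the job. Leave any blue or yellow look-alike of the part that bears shelf_mid alone.

How it is judged (in metres and radians):
On the way:
1. both claws are through the slots, with the shelf still above its locked height (x of shelf_mid in the frame of rack between -0.0535 and -0.046 m and y of shelf_mid in the frame of rack between -0.01 and 0.01 m and z of shelf_mid in the frame of rack between 0.118 and 0.142 m), for 0.05 s.
At the end, for the whole second after the job is handed in: The shelf hangs on the stand with both claws down in the slots: its centre point within 5 mm of the locked place in depth and height (sideways wherever the uprights are), level and square within 0.08 rad, the bolt sprung out over the tongue (joint below 2 mm), at rest (x of shelf_mid in the frame of rack between -0.055 and -0.047 m and y of shelf_mid in the frame of rack between -0.01 and 0.01 m and z of shelf_mid in the frame of rack between 0.107 and 0.1155 m and angle between shelf_mid's own z axis and vertical below 0.08 rad and angle between the x axis of shelf_mid and the x axis of rack, either way round below 0.08 rad and value of joint bolt below 0.002 m and linear speed of shelf below 0.02 m/s); the robot touches nothing.
It fails at once if the robot's fingers force the shelf against the stand with more than 40 N (contact force between shelf and rack above 40 N and contact force between the fingers and shelf above 2 N).
It fails at once if the stand is hit by the robot with more than 40 N (contact force between the arm and rack above 40 N).
It fails at once if the basket, a bottle, the jar or the cup is moved by more than 15 mm (distance of any of basket, saline, vial, flask, cup from where it was at the start of the episode above 0.015 m).
It also fails if it takes over 72 s, if anything falls off the work surface, if the arm or the gripper's body presses on something with over 40 N, if the wrist force passes 120 N, or if a joint passes its speed limit or range.

## Robot

A 7-joint arm with a two-finger parallel gripper is mounted at the origin on the work surface. World frame = base frame: x ahead of the robot, y to its left, z up, the work surface at z = 0. Lengths are in m, angles in degrees, forces in N, time in s.
With the tool pointing down it reaches from about 0.425 to 0.875 m from the base axis. Payload 4.7 kg.
Tool frame: the origin (TCP) lies midway between the tips of the shut fingers; the grasp point (between the pads) lies 19 mm behind it; z points along the fingers, y is the line along which they close (so a half turn about z gives the same grasp; the last joint's range is limited). The gripper opens to 87 mm and grips with 3 to 60 N. Pads are 19 mm wide; open, the fingers measure 117 mm over their backs; the gripper's body (75 mm by 190 mm) begins 51 mm behind the grasp point.
Start: joints at [0.808, 18.392, -4.016, 83.108, 1.295, 78.541, -3.26], TCP at [0.65, -0, 0.223] pointing down, gripper open.
Joint ranges: [-163.93, 163.93], [-17.29, 119.83], [-79.2, 71.16], [3.27, 140.29], [-89.18, 269.18], [5.43, 117.66], [-154.24, 154.24]. Speed limits (degrees/s): [147.25, 147.25, 180, 180, 180, 180, 180].

## Interface

Orientations are given as [roll, pitch, yaw] about the fixed x, y, z axes, in that order (R = Rz(yaw) Ry(pitch) Rx(roll)).
In Python, from cell import env gives the robot as it stands. The module is installed in compiled form; this text tells all that it offers.
- The arm moves only by the tool send_rows, never from a script. Its argument "series" is a list of rows, each an object with "travel": the shift along the tool's x, y, z in cm, a list of three; "dr": the turn, a rotation vector about the tool's x, y, z in degrees, a list of three; "claw": the finger opening in cm, from 0 to 8.7. In form: [{"travel": [tx, ty, tz], "dr": [wx, wy, wz], "claw": claw}, ...]. A call has 1 to 12 rows; each row is the pose to reach, as a shift and turn from the pose commanded when the call began, along the tool's axes at that moment; what a row does not reach only later rows make up. A row lasts 1/12 s, in which the tool goes at most 41.7 mm and 7.16 degrees, less where a joint would pass 70% of its speed; a pose out of reach is approached as far as the arm can. A call with a gripper value outside its range is refused whole. The fingers move at their own pace and stop on an object; "grip_force" is the grip in N (left out, the last holds). Time passes only in rows, so rows that repeat a pose let the fingers close. It gives the time, the measured TCP pose, the force and the opening at its end, in the units of the state.
- env.get_obs(): the state, without advancing time (a new reading comes with each control period).
- env.read_camera(name): name is "scene" or "side" or "wrist"; returns the picture (400x640x3 uint8, blue, green, red); there is no depth.
- env.calibration(name): a dict with "fx", "fy", "cx", "cy" (pixels), "distortion" ([k1, k2, p1, p2, k3] as OpenCV has them; the pictures are not rectified), "cam_to_world" (4x4, takes a point from camera to world coordinates). Camera axes: x right, y down, z forward; pixel columns grow to the right and rows downward; lengths in m; the calibration is good to about 2 mm. A picture is of the moment at which its call begins: read the wrist's pose just before it. calibration takes no time and is no camera call; for the wrist camera it gives the pose at the moment of the call.
- env.sign_off(): hands the job in, once; it reports no verdict.
The state is a dict: "time_s": time; "qpos": joint angles; "joint_velocities": joint speeds; "effort": joint torques, N m; "tool_pos": TCP position; "tool_rot": TCP orientation; "force": force on the tool from outside, world axes, zero at the start; "wrist_torque": the same for the moment, N m; "grip_width": finger opening in m.
Only numpy, scipy, OpenCV 4.12 (cv2) and the standard library are available. Lean on these libraries where they do the work, as an engineer would, in place of code of your own. Each camera call takes 0.05 s, during which the arm holds its last target. There are 200 camera calls.

## Working session

There is one attempt and no reset: what is moved stays moved. The work goes in short steps, Python scripts to look and compute and a tool call to move; the robot and the scene stay as the last step left them, time stands still between calls to the robot, and variables do not carry over. Pictures are saved under pics/ and viewed, on a budget of 10 in all, crops included, one or two more only if the job needs it, and the job is handed in when it is done.

Besides the shell and the picture viewer there is one more tool, called after ">>>" as name(argument=value, ...) on one line, values as JSON. send_rows: Moves the arm, as the interface text tells. Its arguments: {"type":"object","properties":{"series":{"type":"array"},"grip_force":{"type":"number"}},"required":["series"]}

```bash
mkdir -p pics; ls; python3 - <<'E'
from cell import env
import cv2,numpy as np
print(env.get_obs())
a=env.read_camera("scene");b=env.read_camera("side")
cv2.imwrite("pics/s0.png",a);cv2.imwrite("pics/d0.png",b)
for n in("scene","side","wrist"):
    c=env.calibration(n);print(n,c['fx'],c['cx'],c['cy'],c['distortion'],np.round(c['cam_to_world'],3).tolist())
E
```

```text
pics
{'time_s': 0.0, 'qpos': array([ 0.8078244 , 18.43960301, -4.01666703, 83.17506315,  1.29544984,
       78.54125242, -3.26015399]), 'joint_velocities': array([ 0.03007638,  0.02605288, -0.05305744,  0.08356271, -0.02827682,
       -0.19061794, -0.08122829]), 'effort': array([-2.58547143e-04, -4.91284704e+01, -4.03903294e-01, -3.12526345e+01,
       -6.40594075e-02,  4.37659642e-02,  1.61017233e-04]), 'tool_pos': array([ 6.49440692e-01, -4.12818626e-05,  2.21454109e-01]), 'tool_rot': array([-1.79889356e+02,  5.87164554e-03,  9.00029479e+01]), 'force': array([0.78948445, 0.45247243, 0.01135775]), 'wrist_torque': array([-0.02852948, -0.04392814,  0.01790113]), 'grip_width': 0.08703544238839081}
scene 368.3656638348491 325.8627839796547 202.44648078159997 [0.01734818 0.         0.         0.         0.        ] [[0.415, 0.694, -0.588, 1.11], [0.91, -0.315, 0.27, -0.239], [0.002, -0.647, -0.762, 0.79], [0.0, 0.0, 0.0, 1.0]]
side 410.2587020232857 315.6351066067505 202.52807323029612 [-0.02609206  0.          0.          0.          0.        ] [[0.772, -0.321, 0.548, -0.12], [-0.635, -0.411, 0.654, -0.751], [0.016, -0.853, -0.521, 0.681], [0.0, 0.0, 0.0, 1.0]]
wrist 337.0138845061522 317.7199122831124 203.92769034805045 [-0.0518531  0.         0.         0.         0.       ] [[1.0, -0.0, -0.001, 0.651], [-0.001, -0.965, -0.262, 0.071], [-0.0, 0.262, -0.965, 0.384], [0.0, 0.0, 0.0, 1.0]]
```

View pics/s0.png

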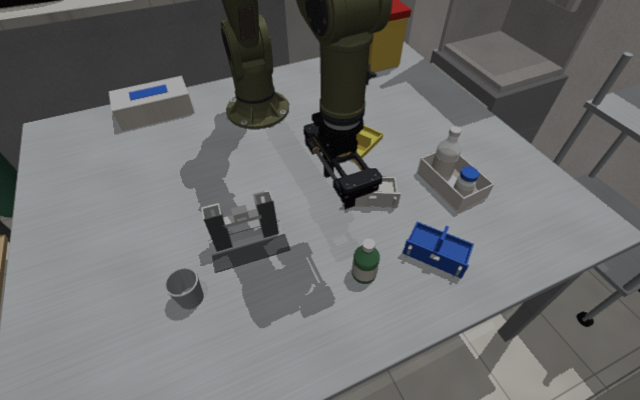

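View pics/d0.png

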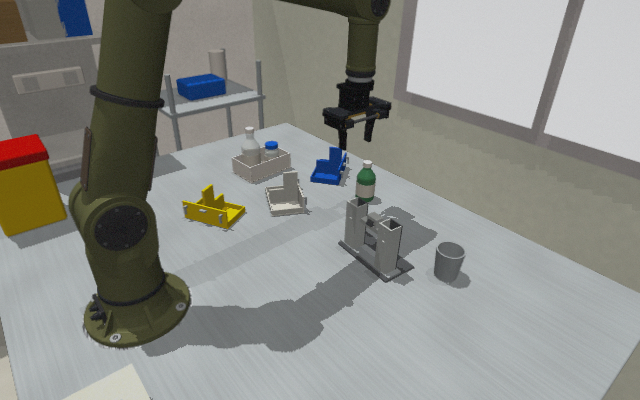

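Candidates: the white shelf is at side (287,195) and scene (375,190). The look-alikes are blue at side (330,168), yellow at side (215,210), and the white basket at side (262,163). I choose the white one with the tall divider and check it close up.

```bash
cat > h.py <<'E'
import numpy as np,cv2
from cell import env
def K(c): return np.array([[c['fx'],0,c['cx']],[0,c['fy'],c['cy']],[0,0,1]])
def ray(n,uv,c=None):
    c=c or env.calibration(n);T=np.array(c['cam_to_world'])
    p=cv2.undistortPoints(np.array(uv,float).reshape(-1,1,2),K(c),np.array(c['distortion'])).reshape(-1,2)
    return T[:3,3],np.c_[p,np.ones(len(p))]@T[:3,:3].T
def onz(n,uv,z,c=None):
    o,d=ray(n,uv,c);return o+d*((z-o[2])/d[:,2])[:,None]
def tri(n1,a,n2,b,c1=None,c2=None):
    o1,d1=ray(n1,a,c1);o2,d2=ray(n2,b,c2);out=[]
    for u,v in zip(d1,d2):
        s=np.linalg.lstsq(np.c_[u,-v],o2-o1,rcond=None)[0];p,q=o1+s[0]*u,o2+s[1]*v
        out.append(np.r_[(p+q)/2,np.linalg.norm(p-q)])
    return np.array(out)
def proj(n,P,c=None):
    c=c or env.calibration(n);T=np.linalg.inv(c['cam_to_world'])
    return cv2.projectPoints(np.array(P,float).reshape(-1,3),cv2.Rodrigues(T[:3,:3])[0],T[:3,3],K(c),np.array(c['distortion']))[0].reshape(-1,2)
E
python3 - <<'E'
import cv2,numpy as np
a=cv2.imread("pics/d0.png")[160:285,255:425]; b=cv2.imread("pics/s0.png")[180:275,190:410]
A=cv2.resize(a,None,fx=3.2,fy=3.2,interpolation=cv2.INTER_CUBIC)
cv2.imwrite("pics/c1.png",cv2.resize(a,None,fx=4.7,fy=4.7,interpolation=cv2.INTER_CUBIC))
cv2.imwrite("pics/c2.png",cv2.resize(b,None,fx=3.6,fy=3.6,interpolation=cv2.INTER_CUBIC))
E
```

```text
(no output)
```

View pics/c1.png

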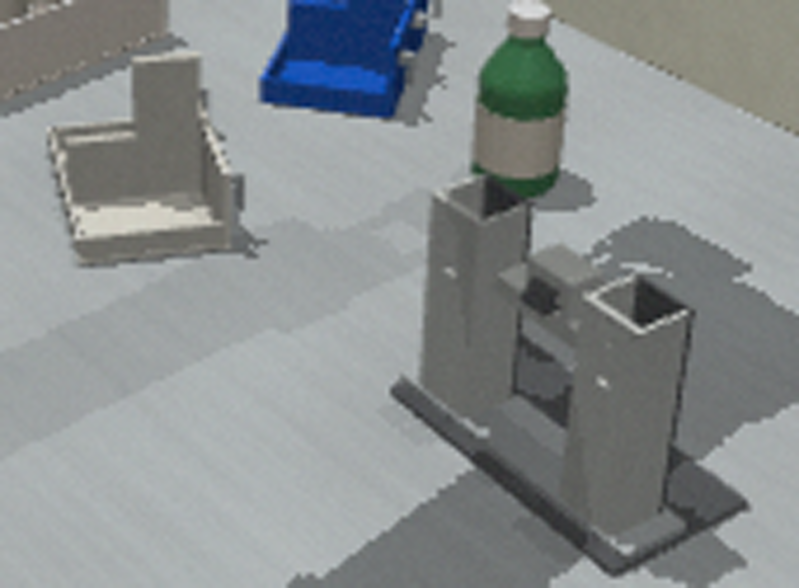

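View pics/c2.png

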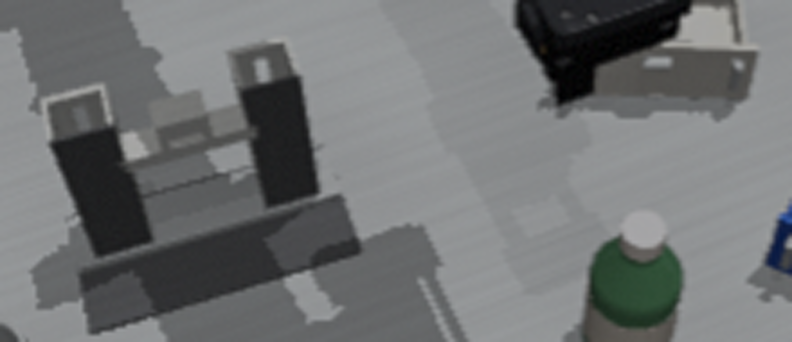

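```bash
python3 - <<'E'
from h import *
np.set_printoptions(precision=4,suppress=True)
D=lambda l:[(255+x/4.7,160+y/4.7) for x,y in l]
S=lambda l:[(190+x/3.6,180+y/3.6) for x,y in l]
print("side plate FL,FR,BR z6\n",onz("side",D([(400,378),(615,562),(748,500)]),.006))
print("side tops: R upright FL, FR(front near), back near z142\n",onz("side",D([(432,194),(585,295),(640,332),(692,313),(640,277)]),.142))
print("scene tops L ur then R\n",onz("scene",S([(42,97),(105,88),(115,127),(52,143),(230,48),(288,40),(300,77),(242,93)]),.142))
print("scene plate back z6",onz("scene",S([(80,270),(90,325),(358,245),(340,196)]),.006))
print("shelf side bottom: front-left,front-right(z0), back right\n",onz("side",D([(78,262),(228,250)]),.0),"rim tops",onz("side",D([(50,132),(75,238)]),.02))
print("wall top",onz("side",D([(133,58),(198,56),(135,65),(203,62)]),.105))
print("back bar top ends",onz("side",D([(235,205)]),.058))
print("scene back bar bottom",onz("scene",S([(590,95),(745,97)]),.0),onz("scene",S([(755,50)]),.058))
E
```

```text
side plate FL,FR,BR z6
 [[ 0.5161 -0.0995  0.006 ]
 [ 0.4965 -0.2858  0.006 ]
 [ 0.5897 -0.2973  0.006 ]]
side tops: R upright FL, FR(front near), back near z142
 [[ 0.5135 -0.1186  0.142 ]
 [ 0.5072 -0.2368  0.142 ]
 [ 0.5047 -0.2754  0.142 ]
 [ 0.5372 -0.2805  0.142 ]
 [ 0.5412 -0.2429  0.142 ]]
scene tops L ur then R
 [[ 0.5051 -0.2726  0.142 ]
 [ 0.5141 -0.2346  0.142 ]
 [ 0.5479 -0.2367  0.142 ]
 [ 0.5443 -0.275   0.142 ]
 [ 0.5141 -0.1521  0.142 ]
 [ 0.523  -0.1153  0.142 ]
 [ 0.5566 -0.1187  0.142 ]
 [ 0.5541 -0.1566  0.142 ]]
scene plate back z6 [[ 0.544  -0.2893  0.006 ]
 [ 0.5895 -0.2933  0.006 ]
 [ 0.6042 -0.1076  0.006 ]
 [ 0.5595 -0.1045  0.006 ]]
shelf side bottom: front-left,front-right(z0), back right
 [[0.4428 0.1264 0.    ]
 [0.5274 0.0783 0.    ]] rim tops [[0.5038 0.2492 0.02  ]
 [0.4404 0.1249 0.02  ]]
wall top [[0.5202 0.1695 0.105 ]
 [0.5554 0.1459 0.105 ]
 [0.5155 0.1607 0.105 ]
 [0.5528 0.1372 0.105 ]]
back bar top ends [[0.5071 0.0453 0.058 ]]
scene back bar bottom [[ 0.5454  0.1061  0.    ]
 [ 0.5967  0.2143 -0.    ]] [[0.5987 0.2116 0.058 ]]
```

>>> send_rows(series=[{"travel":[1.5,-1.1,0],"dr":[0,0,-6],"claw":8.7},{"travel":[3,-2.2,0],"dr":[0,0,-12],"claw":8.7},{"travel":[4.5,-3.3,0],"dr":[0,0,-18],"claw":8.7},{"travel":[6,-4.4,0],"dr":[0,0,-24],"claw":8.7},{"travel":[7.5,-5.5,0],"dr":[0,0,-30],"claw":8.7},{"travel":[9,-6.6,0],"dr":[0,0,-36],"claw":8.7},{"travel":[10.5,-7.7,0],"dr":[0,0,-42],"claw":8.7},{"travel":[12,-8.8,0],"dr":[0,0,-48],"claw":8.7},{"travel":[13.5,-9.9,0],"dr":[0,0,-54],"claw":8.7},{"travel":[15,-11,0],"dr":[0,0,-60],"claw":8.7},{"travel":[15.7,-11.5,0],"dr":[0,0,-63],"claw":8.7},{"travel":[15.7,-11.5,0],"dr":[0,0,-63],"claw":8.7}], grip_force=40)

```text
time_s: 1.1
tool_pos: [0.5333, 0.1596, 0.2223]
tool_rot: [180.0, -0.1, 153.3]
force: [-0.2, -0.2, -0.4]
grip_width: 0.087
```

```bash
python3 - <<'E'
from h import *
import json
o=env.get_obs();c=env.calibration("wrist");a=env.read_camera("wrist");print(o['tool_pos'],o['tool_rot'])
json.dump({k:(np.array(v).tolist()) for k,v in c.items()},open("w1.json","w"))
cv2.imwrite("pics/w1.png",a)
E
```

```text
[0.53334738 0.15955924 0.22233959] [ 1.79989321e+02 -6.77776533e-02  1.53312225e+02]
```

View pics/w1.png

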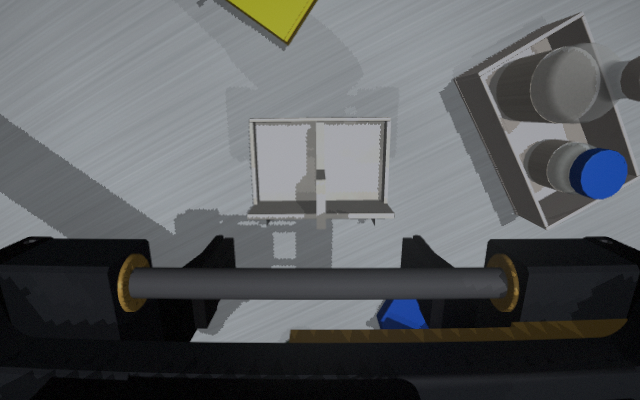

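The view shows the white shelf square in the frame: wall top at u≈317–326, v≈180–228, back bar top (248–393, 210–218), claws at (268,222) and (374,222).

```bash
python3 - <<'E'
from h import *
import json
np.set_printoptions(precision=4,suppress=True)
c={k:(np.array(v) if isinstance(v,list) else v) for k,v in json.load(open("w1.json")).items()}
print("wall top front/back",onz("w",[(317,180),(326,180),(317,228),(326,228)],.105,c))
print("bar top rear corners L/R",onz("w",[(248,217),(393,217)],.058,c))
print("front rim",onz("w",[(250,119),(390,118)],.02,c))
a=cv2.imread("pics/w1.png");g=cv2.cvtColor(a,6)
for v in (190,200,220):print(v,g[v,308:334].tolist())
print(g[165:235,322].tolist())
E
```

```text
wall top front/back [[0.5199 0.1658 0.105 ]
 [0.5233 0.1725 0.105 ]
 [0.5581 0.1465 0.105 ]
 [0.5617 0.1535 0.105 ]]
bar top rear corners L/R [[0.5307 0.0817 0.058 ]
 [0.5971 0.2135 0.058 ]]
front rim [[0.4445 0.1246 0.02  ]
 [0.5099 0.2569 0.02  ]]
190 [124, 125, 124, 124, 123, 126, 125, 120, 156, 163, 164, 164, 165, 163, 165, 164, 164, 166, 165, 167, 166, 166, 167, 166, 167, 167]
200 [95, 90, 90, 90, 89, 91, 90, 90, 137, 161, 168, 166, 166, 166, 166, 166, 165, 149, 129, 126, 125, 124, 124, 124, 124, 124]
220 [104, 107, 106, 106, 106, 105, 105, 106, 111, 120, 121, 120, 121, 120, 120, 120, 120, 114, 108, 105, 104, 105, 103, 125, 144, 149]
[165, 166, 165, 166, 127, 77, 78, 77, 78, 78, 78, 78, 79, 78, 118, 154, 166, 166, 166, 166, 165, 164, 165, 165, 164, 165, 164, 165, 163, 166, 167, 165, 166, 165, 166, 166, 166, 167, 165, 166, 166, 165, 165, 167, 166, 165, 166, 167, 143, 119, 121, 120, 122, 120, 120, 120, 120, 120, 120, 120, 120, 120, 120, 118, 108, 103, 102, 104, 103, 104]
```

>>> send_rows(series=[{"travel":[-0.27,0.29,2],"dr":[0,0,0],"claw":8.7},{"travel":[-0.27,0.29,4.5],"dr":[0,0,0],"claw":8.7},{"travel":[-0.27,0.29,7],"dr":[0,0,0],"claw":8.7},{"travel":[-0.27,0.29,9.5],"dr":[0,0,0],"claw":8.7},{"travel":[-0.27,0.29,12],"dr":[0,0,0],"claw":8.7},{"travel":[-0.27,0.29,14],"dr":[0,0,0],"claw":8.7},{"travel":[-0.27,0.29,15],"dr":[0,0,0],"claw":8.7},{"travel":[-0.27,0.29,15.5],"dr":[0,0,0],"claw":8.7},{"travel":[-0.27,0.29,15.5],"dr":[0,0,0],"claw":8.7},{"travel":[-0.27,0.29,15.5],"dr":[0,0,0],"claw":6}])

```text
time_s: 1.98
tool_pos: [0.5397, 0.1582, 0.0684]
tool_rot: [180.0, 0.1, 152.9]
force: [0.2, -0.1, -0.0]
grip_width: 0.0851
```

>>> send_rows(series=[{"travel":[0,0,0],"dr":[0,0,0],"claw":3},{"travel":[0,0,0],"dr":[0,0,0],"claw":0.5},{"travel":[0,0,0],"dr":[0,0,0],"claw":0},{"travel":[0,0,0],"dr":[0,0,0],"claw":0},{"travel":[0,0,0],"dr":[0,0,0],"claw":0},{"travel":[0,0,0],"dr":[0,0,0],"claw":0},{"travel":[0,0,0],"dr":[0,0,0],"claw":0},{"travel":[0,0,0],"dr":[0,0,0],"claw":0},{"travel":[0,0,0],"dr":[0,0,0],"claw":0},{"travel":[0,0,0],"dr":[0,0,0],"claw":0}], grip_force=45)

```text
time_s: 2.82
tool_pos: [0.5387, 0.1583, 0.0675]
tool_rot: [-180.0, 0.0, 153.0]
force: [-0.7, 0.5, -0.7]
grip_width: 0.0214
```

>>> send_rows(series=[{"travel":[0,0,0],"dr":[0,0,0],"claw":0},{"travel":[0,0,0],"dr":[0,0,0],"claw":0},{"travel":[0,0,0],"dr":[0,0,0],"claw":0},{"travel":[0,0,0],"dr":[0,0,0],"claw":0},{"travel":[0,0,0],"dr":[0,0,0],"claw":0},{"travel":[0,0,0],"dr":[0,0,0],"claw":0}])

```text
time_s: 3.32
tool_pos: [0.5388, 0.1585, 0.0676]
tool_rot: [180.0, 0.0, 153.0]
force: [1.3, 0.8, -1.0]
grip_width: 0.0078
```

>>> send_rows(series=[{"travel":[0,0,-0.2],"dr":[0,0,0],"claw":0},{"travel":[0,0,-0.6],"dr":[0,0,0],"claw":0},{"travel":[0,0,-1.5],"dr":[0,0,0],"claw":0},{"travel":[0,0,-3],"dr":[0,0,0],"claw":0},{"travel":[0,0,-4.5],"dr":[0,0,0],"claw":0},{"travel":[0,0,-6],"dr":[0,0,0],"claw":0},{"travel":[0,0,-7.5],"dr":[0,0,0],"claw":0},{"travel":[0,0,-8.6],"dr":[0,0,0],"claw":0},{"travel":[0,0,-9],"dr":[0,0,0],"claw":0},{"travel":[0,0,-9],"dr":[0,0,0],"claw":0},{"travel":[0,0,-9],"dr":[0,0,0],"claw":0}])

```text
time_s: 4.23
tool_pos: [0.5385, 0.1582, 0.1572]
tool_rot: [-180.0, -0.0, 153.0]
force: [-1.0, 0.6, -3.1]
grip_width: 0.0077
```

```bash
python3 - <<'E'
from h import *
o=env.get_obs();print(o['time_s'],o['tool_pos'],o['tool_rot'],o['force'],o['wrist_torque'],o['grip_width'])
E
```

```text
4.2333 [0.53845179 0.15818526 0.15722187] [-1.79973678e+02 -1.54531815e-02  1.53000596e+02] [-1.03811325  0.57173617 -3.11368697] [ 0.05813121 -0.04562174 -0.03510052] 0.007719610983739307
```

>>> send_rows(series=[{"travel":[0.6,-1,0],"dr":[0,0,-2],"claw":0},{"travel":[1.5,-2.3,0],"dr":[0,0,-5],"claw":0},{"travel":[2.6,-3.9,0],"dr":[0,0,-9],"claw":0},{"travel":[3.7,-5.5,0],"dr":[0,0,-13],"claw":0},{"travel":[4.8,-7.2,0],"dr":[0,0,-17],"claw":0},{"travel":[5.7,-8.7,0],"dr":[0,0,-20],"claw":0},{"travel":[6.2,-9.5,0],"dr":[0,0,-21.5],"claw":0},{"travel":[6.4,-9.8,0],"dr":[0,0,-22],"claw":0},{"travel":[6.4,-9.8,0],"dr":[0,0,-22],"claw":0}])

```text
time_s: 4.98
tool_pos: [0.4363, 0.0996, 0.1569]
tool_rot: [-180.0, -0.1, 175.0]
force: [-0.9, 0.6, -2.5]
grip_width: 0.0077
```

>>> send_rows(series=[{"travel":[-0.08,-0.9,0],"dr":[0,0,0],"claw":0},{"travel":[-0.3,-3,0],"dr":[0,0,0],"claw":0},{"travel":[-0.55,-6,0],"dr":[0,0,0],"claw":0},{"travel":[-0.84,-9,0],"dr":[0,0,0],"claw":0},{"travel":[-1.12,-12,0],"dr":[0,0,0],"claw":0},{"travel":[-1.4,-15,0],"dr":[0,0,0],"claw":0},{"travel":[-1.68,-18,0],"dr":[0,0,0],"claw":0},{"travel":[-1.96,-21,0],"dr":[0,0,0],"claw":0},{"travel":[-2.24,-24,0],"dr":[0,0,0],"claw":0},{"travel":[-2.5,-26.5,0],"dr":[0,0,0],"claw":0},{"travel":[-2.6,-28,0],"dr":[0,0,0],"claw":0},{"travel":[-2.7,-28.7,0],"dr":[0,0,0],"claw":0}])

```text
time_s: 5.98
tool_pos: [0.4389, -0.1917, 0.1573]
tool_rot: [-179.9, -0.0, 174.7]
force: [0.1, -0.1, -2.9]
grip_width: 0.0077
```

```bash
python3 - <<'E'
from h import *
a=env.read_camera("scene");b=env.read_camera("side")
o=env.get_obs();print(o['time_s'],o['tool_pos'],o['tool_rot'],o['force'])
cv2.imwrite("pics/s1.png",a);cv2.imwrite("pics/d1.png",b)
A=cv2.resize(a[165:275,170:310],None,fx=4,fy=4,interpolation=cv2.INTER_CUBIC)
cv2.imwrite("pics/c3.png",cv2.resize(a[165:275,170:310],None,fx=5,fy=5,interpolation=cv2.INTER_CUBIC))
cv2.imwrite("pics/c4.png",cv2.resize(b[175:290,280:430],None,fx=5,fy=5,interpolation=cv2.INTER_CUBIC))
E
```

```text
6.0833 [ 0.43920639 -0.18944646  0.15721829] [-1.79996758e+02 -2.81082317e-02  1.74852281e+02] [-0.47013338  0.58827609 -2.96832145]
```

View pics/c3.png

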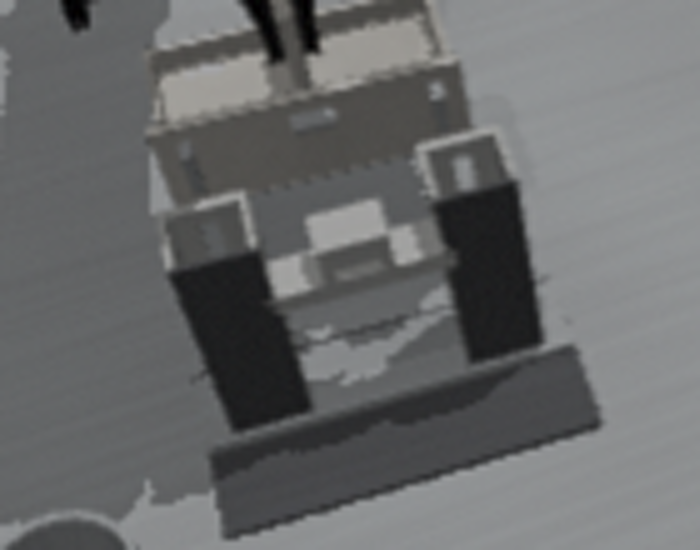

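View pics/c4.png

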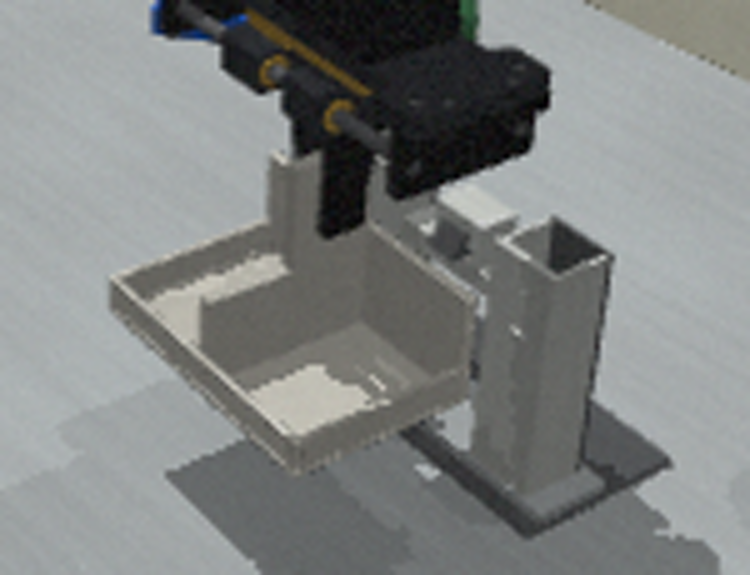

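The scene crop shows the shelf behind the stand: back bar top (150,135)–(462,68), claws at (190,165) and (437,90), tongue at (315,118). The upright tops are at about (165–252, 195–272) and (418–517, 130–203). The side crop shows the shelf level and held.

```bash
python3 - <<'E'
from h import *
np.set_printoptions(precision=4,suppress=True)
S=lambda l:[(170+x/5,165+y/5) for x,y in l]
t=onz("scene",S([(165,212),(245,195),(256,250),(174,272),(418,150),(497,130),(517,183),(437,203)]),.142)
b=onz("scene",S([(150,135),(462,68)]),.0897+.058)
print(t[:,:2]);print(b)
ang=lambda p,q:np.degrees(np.arctan2(q[1]-p[1],q[0]-p[0]))-90
print("rack yaw",ang((t[0]+t[1])/2,(t[4]+t[5])/2),ang((t[2]+t[3])/2,(t[6]+t[7])/2),"shelf",ang(b[0],b[1]),np.linalg.norm(b[0]-b[1]))
fm=(t[0]+t[1]+t[4]+t[5])/4; bm=(t[2]+t[3]+t[6]+t[7])/4; sm=(b[0]+b[1])/2
for y in(-5,-6,-7):
    y=np.radians(y);x=np.array([np.cos(y),np.sin(y)]);n=np.array([-np.sin(y),np.cos(y)])
    for m in(fm,bm): print("rel shelf-rack x,y",(sm-m)[:2]@x,(sm-m)[:2]@n)
E
```

```text
[[ 0.5077 -0.2701]
 [ 0.5127 -0.2346]
 [ 0.5465 -0.238 ]
 [ 0.5438 -0.274 ]
 [ 0.5188 -0.1542]
 [ 0.5221 -0.1164]
 [ 0.5572 -0.1187]
 [ 0.5536 -0.156 ]]
[[ 0.4635 -0.266   0.1477]
 [ 0.4819 -0.1198  0.1477]]
rack yaw -5.012396522401971 -4.956464504236351 shelf -7.164787808630706 0.1473459669497884
rel shelf-rack x,y -0.04256543971068447 -0.0027638451449599932
rel shelf-rack x,y -0.07763143597904999 -0.002980944315242745
rel shelf-rack x,y -0.04251072103924664 -0.003506293551969985
rel shelf-rack x,y -0.07756758768357754 -0.004335345676001342
rel shelf-rack x,y -0.04244305319036965 -0.004247673907997816
rel shelf-rack x,y -0.07748011154948259 -0.0056884264484695895
```

>>> send_rows(series=[{"travel":[0,0.1,0.3],"dr":[0,0,0],"claw":0},{"travel":[0,0.28,0.7],"dr":[0,0,0],"claw":0},{"travel":[-0.2,0.28,0.92],"dr":[0,0,0],"claw":0},{"travel":[-0.7,0.28,0.92],"dr":[0,0,0],"claw":0},{"travel":[-1.2,0.28,0.92],"dr":[0,0,0],"claw":0},{"travel":[-1.7,0.28,0.92],"dr":[0,0,0],"claw":0},{"travel":[-2.1,0.28,0.92],"dr":[0,0,0],"claw":0},{"travel":[-2.4,0.28,0.92],"dr":[0,0,0],"claw":0},{"travel":[-2.5,0.28,0.92],"dr":[0,0,0],"claw":0},{"travel":[-2.5,0.28,0.92],"dr":[0,0,0],"claw":0},{"travel":[-2.5,0.28,0.92],"dr":[0,0,0],"claw":0}])

```text
time_s: 7.0
tool_pos: [0.4641, -0.1876, 0.1483]
tool_rot: [180.0, -0.0, 175.0]
force: [-0.1, -0.6, -3.1]
grip_width: 0.0082
```

```bash
cat > st.py <<'E'
from h import *
np.set_printoptions(precision=4,suppress=True)
o=env.get_obs();y=np.radians(-5);x=np.array([np.cos(y),np.sin(y)]);n=np.array([-np.sin(y),np.cos(y)])
p=o['tool_pos'];f=o['force'];o0=np.array([.5135,-.1935])
print("t",o['time_s'],"tcp",p,"rot",o['tool_rot'],"\nrack-x",(p[:2]-o0)@x,"rack-y",(p[:2]-o0)@n,"underside",p[2]-.0676,"F x,y,z",f[:2]@x,f[:2]@n,f[2],"M",o['wrist_torque'])
E
python3 st.py
```

```text
t 7.0 tcp [ 0.4641 -0.1876  0.1483] rot [179.9991  -0.0169 174.9968] 
rack-x -0.049687990348938484 rack-y 0.00155566561901629 underside 0.08069465507529011 F x,y,z -0.055970188498802614 -0.6109140652362818 -3.1196280353121573 M [ 0.0966 -0.0653  0.0111]
```

>>> send_rows(series=[{"travel":[-0.3,0,0],"dr":[0,0,0],"claw":0},{"travel":[-0.6,0,0],"dr":[0,0,0],"claw":0},{"travel":[-0.75,0,0],"dr":[0,0,0],"claw":0},{"travel":[-0.85,0,0],"dr":[0,0,0],"claw":0},{"travel":[-0.95,0,0],"dr":[0,0,0],"claw":0},{"travel":[-1.05,0,0],"dr":[0,0,0],"claw":0},{"travel":[-1.05,0,0],"dr":[0,0,0],"claw":0}])

```text
time_s: 7.58
tool_pos: [0.471, -0.1884, 0.1476]
tool_rot: [180.0, -0.5, 175.0]
force: [-10.7, 1.6, 2.5]
grip_width: 0.0078
```

>>> send_rows(series=[{"travel":[-0.05,0,0],"dr":[0,0,0],"claw":0},{"travel":[-0.1,0,0],"dr":[0,0,0],"claw":0},{"travel":[-0.1,0,0],"dr":[0,0,0],"claw":0}])

```text
time_s: 7.83
tool_pos: [0.4711, -0.1884, 0.1475]
tool_rot: [180.0, -0.6, 175.0]
force: [-11.6, 1.0, 3.7]
grip_width: 0.0074
```

```bash
python3 st.py
```

```text
t 7.8333 tcp [ 0.4711 -0.1884  0.1475] rot [179.956   -0.5894 174.9899] 
rack-x -0.04265397606079491 rack-y 0.001402921263278089 underside 0.07991163905342114 F x,y,z -11.61952712515731 0.0049780352984801456 3.716276661980537 M [0.3585 2.7009 0.3121]
```

>>> send_rows(series=[{"travel":[0.2,0,0],"dr":[0,0,0],"claw":0},{"travel":[0.2,-0.05,0],"dr":[0,0,0],"claw":0},{"travel":[0.2,-0.1,0],"dr":[0,0,0],"claw":0},{"travel":[0.2,-0.1,0],"dr":[0,0,0],"claw":0}])

```text
time_s: 8.17
tool_pos: [0.4709, -0.1885, 0.1473]
tool_rot: [179.9, -0.4, 175.0]
force: [-6.5, 1.7, -0.1]
grip_width: 0.0079
```

>>> send_rows(series=[{"travel":[0,-0.05,0],"dr":[0,0,0],"claw":0},{"travel":[0,-0.1,0],"dr":[0,0,0],"claw":0},{"travel":[0,-0.1,0],"dr":[0,0,0],"claw":0}])

```text
time_s: 8.42
tool_pos: [0.4709, -0.1888, 0.1472]
tool_rot: [179.9, -0.4, 175.1]
force: [-6.5, 3.0, -1.2]
grip_width: 0.0078
```

>>> send_rows(series=[{"travel":[0,-0.05,0],"dr":[0,0,0],"claw":0},{"travel":[0,-0.1,0],"dr":[0,0,0],"claw":0},{"travel":[0,-0.1,0],"dr":[0,0,0],"claw":0}])

```text
time_s: 8.67
tool_pos: [0.4709, -0.1894, 0.1471]
tool_rot: [179.8, -0.4, 175.1]
force: [-6.4, 3.3, -2.1]
grip_width: 0.0076
```

```bash
python3 st.py
```

```text
t 8.6667 tcp [ 0.4709 -0.1894  0.1471] rot [179.824   -0.3887 175.0584] 
rack-x -0.04281535522130244 rack-y 0.00036754405178642864 underside 0.07947555830136083 F x,y,z -6.630278797388299 2.6949046938852876 -2.063088274878669 M [1.0368 1.455  0.2805]
```

>>> send_rows(series=[{"travel":[0,-0.05,-0.05],"dr":[0,0,0],"claw":0},{"travel":[0,-0.1,-0.05],"dr":[0,0,0],"claw":0},{"travel":[0,-0.1,-0.05],"dr":[0,0,0],"claw":0}])

```text
time_s: 8.92
tool_pos: [0.4709, -0.1904, 0.1474]
tool_rot: [179.8, -0.4, 175.1]
force: [-5.5, 3.0, -2.9]
grip_width: 0.0077
```

>>> send_rows(series=[{"travel":[0,-0.05,0],"dr":[0,0,0],"claw":0},{"travel":[0,-0.1,0],"dr":[0,0,0],"claw":0},{"travel":[0,-0.1,0],"dr":[0,0,0],"claw":0}])

```text
time_s: 9.17
tool_pos: [0.4734, -0.1931, 0.1485]
tool_rot: [180.0, 0.0, 175.0]
force: [0.4, -0.2, -2.9]
grip_width: 0.0073
```

>>> send_rows(series=[{"travel":[0,-0.05,0],"dr":[0,0,0],"claw":0},{"travel":[0,-0.1,0],"dr":[0,0,0],"claw":0},{"travel":[0,-0.1,0],"dr":[0,0,0],"claw":0}])

```text
time_s: 9.42
tool_pos: [0.4739, -0.1938, 0.1491]
tool_rot: [180.0, 0.1, 175.0]
force: [0.5, 2.4, -2.6]
grip_width: 0.0075
```

```bash
python3 st.py
```

```text
t 9.4167 tcp [ 0.4739 -0.1938  0.1491] rot [179.9515   0.0643 175.0237] 
rack-x -0.03944825376844013 rack-y -0.0037405791603849934 underside 0.08145809687329861 F x,y,z 0.3174409636579228 2.4418288126121785 -2.5911296346490755 M [ 0.6587 -0.2272  0.0955]
```

The claws dropped into the slots: Fx went to 0, and a side wall is now felt on the −y side. Next I centre the shelf and push in to the bar.

>>> send_rows(series=[{"travel":[0,0.1,0.05],"dr":[0,0,0],"claw":0},{"travel":[-0.2,0.1,0.05],"dr":[0,0,0],"claw":0},{"travel":[-0.4,0.1,0.05],"dr":[0,0,0],"claw":0},{"travel":[-0.55,0.1,0.05],"dr":[0,0,0],"claw":0},{"travel":[-0.7,0.1,0.05],"dr":[0,0,0],"claw":0},{"travel":[-0.7,0.1,0.05],"dr":[0,0,0],"claw":0}])

```text
time_s: 9.92
tool_pos: [0.4807, -0.1942, 0.1484]
tool_rot: [-180.0, 0.0, 175.0]
force: [-0.0, 0.5, -3.6]
grip_width: 0.0076
```

>>> send_rows(series=[{"travel":[-0.1,0,0],"dr":[0,0,0],"claw":0},{"travel":[-0.2,0,0],"dr":[0,0,0],"claw":0},{"travel":[-0.2,0,0],"dr":[0,0,0],"claw":0}])

```text
time_s: 10.17
tool_pos: [0.4815, -0.1944, 0.1482]
tool_rot: [-180.0, -0.1, 175.0]
force: [-2.6, -0.2, -1.4]
grip_width: 0.0077
```

```bash
python3 st.py
```

```text
t 10.1667 tcp [ 0.4815 -0.1944  0.1482] rot [-179.9843   -0.1031  175.0038] 
rack-x -0.031815769115891256 rack-y -0.003716478143235863 underside 0.08063967484460399 F x,y,z -2.609209138946689 -0.4258477755218073 -1.4207586540655681 M [0.1487 0.617  0.1665]
```

>>> send_rows(series=[{"travel":[0.1,0,0.1],"dr":[0,0,0],"claw":0},{"travel":[0.1,0,0.3],"dr":[0,0,0],"claw":0},{"travel":[0.1,0,0.5],"dr":[0,0,0],"claw":0},{"travel":[0.1,0,0.7],"dr":[0,0,0],"claw":0},{"travel":[0.1,0,0.9],"dr":[0,0,0],"claw":0},{"travel":[0.1,0,1.0],"dr":[0,0,0],"claw":0},{"travel":[0.1,0,1.0],"dr":[0,0,0],"claw":0}])

```text
time_s: 10.75
tool_pos: [0.481, -0.1942, 0.1384]
tool_rot: [-180.0, -0.0, 175.0]
force: [-2.7, 1.6, 1.6]
grip_width: 0.0076
```

>>> send_rows(series=[{"travel":[0,0,0.1],"dr":[0,0,0],"claw":0},{"travel":[0,0,0.2],"dr":[0,0,0],"claw":0},{"travel":[0,0,0.3],"dr":[0,0,0],"claw":0},{"travel":[0,0,0.3],"dr":[0,0,0],"claw":0}])

```text
time_s: 11.08
tool_pos: [0.4811, -0.1942, 0.1354]
tool_rot: [-180.0, -0.0, 175.0]
force: [-5.1, 0.3, 3.8]
grip_width: 0.0078
```

```bash
python3 st.py
```

```text
t 11.0833 tcp [ 0.4811 -0.1942  0.1354] rot [-179.9942   -0.0122  174.9911] 
rack-x -0.032244505685278924 rack-y -0.0035167984009779533 underside 0.06784439843034715 F x,y,z -5.149597500709411 -0.16304429708023505 3.7856198202192126 M [0.1963 0.9373 0.0568]
```

>>> send_rows(series=[{"travel":[0,0,0.1],"dr":[0,0,0],"claw":0},{"travel":[0,0,0.2],"dr":[0,0,0],"claw":0},{"travel":[0,0,0.3],"dr":[0,0,0],"claw":0},{"travel":[0,0,0.3],"dr":[0,0,0],"claw":0}])

```text
time_s: 11.42
tool_pos: [0.4807, -0.1941, 0.1318]
tool_rot: [-180.0, -0.1, 175.0]
force: [-4.3, 0.5, -0.2]
grip_width: 0.0078
```

>>> send_rows(series=[{"travel":[0,0,0.1],"dr":[0,0,0],"claw":0},{"travel":[0,0,0.2],"dr":[0,0,0],"claw":0},{"travel":[0,0,0.2],"dr":[0,0,0],"claw":0}])

```text
time_s: 11.67
tool_pos: [0.4812, -0.194, 0.1293]
tool_rot: [180.0, -0.0, 175.0]
force: [-0.6, -2.3, -7.8]
grip_width: 0.0079
```

```bash
python3 st.py
```

```text
t 11.6667 tcp [ 0.4812 -0.194   0.1293] rot [179.9912  -0.0078 175.0017] 
rack-x -0.03209851417599056 rack-y -0.003263571628862644 underside 0.06166827203843428 F x,y,z -0.4238116925071711 -2.3175803272889386 -7.760243092799292 M [-0.265   0.3361  0.042 ]
```

>>> send_rows(series=[{"travel":[0,0,0.1],"dr":[0,0,0],"claw":0},{"travel":[0,0,0.1],"dr":[0,0,0],"claw":0},{"travel":[0,0,0.1],"dr":[0,0,0],"claw":0},{"travel":[0,0,0.1],"dr":[0,0,0],"claw":0}])

```text
time_s: 12.0
tool_pos: [0.4814, -0.1939, 0.1292]
tool_rot: [180.0, 0.0, 175.0]
force: [-1.1, -0.5, -4.6]
grip_width: 0.0078
```

```bash
python3 st.py
```

```text
t 12.0 tcp [ 0.4814 -0.1939  0.1292] rot [179.997    0.0037 175.0246] 
rack-x -0.031966255930231426 rack-y -0.0031935299739040378 underside 0.06155044876155949 F x,y,z -1.0530069018576913 -0.5509498858269708 -4.590197951590616 M [0.0586 0.3617 0.1639]
```

>>> send_rows(series=[{"travel":[0,0,0.1],"dr":[0,0,0],"claw":0},{"travel":[0,0,0.2],"dr":[0,0,0],"claw":0},{"travel":[0,0,0.2],"dr":[0,0,0],"claw":0},{"travel":[0,0,0.2],"dr":[0,0,0],"claw":0}])

```text
time_s: 12.33
tool_pos: [0.4815, -0.194, 0.1276]
tool_rot: [180.0, 0.0, 175.0]
force: [-2.9, 1.2, -2.0]
grip_width: 0.0073
```

>>> send_rows(series=[{"travel":[0,0,0.1],"dr":[0,0,0],"claw":0},{"travel":[0,0,0.2],"dr":[0,0,0],"claw":0},{"travel":[0,0,0.2],"dr":[0,0,0],"claw":0},{"travel":[0,0,0.2],"dr":[0,0,0],"claw":0}])

```text
time_s: 12.67
tool_pos: [0.4815, -0.194, 0.1274]
tool_rot: [180.0, 0.0, 175.0]
force: [-7.3, 2.6, 9.3]
grip_width: 0.008
```

```bash
python3 st.py
```

```text
t 12.6667 tcp [ 0.4815 -0.194   0.1274] rot [179.9969   0.047  175.0084] 
rack-x -0.03184902336034232 rack-y -0.0033141530251139853 underside 0.05977514283940219 F x,y,z -7.540470799125578 1.9150617845569813 9.341747054240525 M [0.6649 1.3921 0.29  ]
```

Bottomed at underside 59.8 mm (expected 60). Next is a gentle pull-up test of the lock.

>>> send_rows(series=[{"travel":[0,0,-0.2],"dr":[0,0,0],"claw":0},{"travel":[0,0,-0.4],"dr":[0,0,0],"claw":0},{"travel":[0,0,-0.5],"dr":[0,0,0],"claw":0},{"travel":[0,0,-0.6],"dr":[0,0,0],"claw":0},{"travel":[0,0,-0.7],"dr":[0,0,0],"claw":0},{"travel":[0,0,-0.7],"dr":[0,0,0],"claw":0}])

```text
time_s: 13.17
tool_pos: [0.4812, -0.1939, 0.1297]
tool_rot: [180.0, -0.0, 175.0]
force: [6.5, -2.1, -19.7]
grip_width: 0.0077
```

```bash
python3 st.py
```

```text
t 13.1667 tcp [ 0.4812 -0.1939  0.1297] rot [179.9883  -0.0468 174.9967] 
rack-x -0.03216477729787635 rack-y -0.0032100231219661214 underside 0.062070173370724624 F x,y,z 6.683518447698638 -1.5265213106157935 -19.749190961130573 M [-0.3553 -1.0493 -0.0445]
```

It is locked: it resists 17 N of upward pull after about 2 mm of play. Now I relax the arm, open the fingers and retreat upward.

>>> send_rows(series=[{"travel":[0,0,0.2],"dr":[0,0,0],"claw":0},{"travel":[0,0,0.4],"dr":[0,0,0],"claw":0},{"travel":[0,0,0.45],"dr":[0,0,0],"claw":0},{"travel":[0,0,0.45],"dr":[0,0,0],"claw":0.5},{"travel":[0,0,0.45],"dr":[0,0,0],"claw":1},{"travel":[0,0,0.45],"dr":[0,0,0],"claw":2},{"travel":[0,0,0.45],"dr":[0,0,0],"claw":3},{"travel":[0,0,0.45],"dr":[0,0,0],"claw":4},{"travel":[0,0,0.45],"dr":[0,0,0],"claw":5},{"travel":[0,0,0.45],"dr":[0,0,0],"claw":5},{"travel":[0,0,0.45],"dr":[0,0,0],"claw":5},{"travel":[0,0,0.45],"dr":[0,0,0],"claw":5}])

```text
time_s: 14.17
tool_pos: [0.4813, -0.1941, 0.1279]
tool_rot: [-180.0, 0.0, 175.0]
force: [-0.1, -0.3, -0.2]
grip_width: 0.0466
```

```bash
python3 st.py
```

```text
t 14.1667 tcp [ 0.4813 -0.1941  0.1279] rot [-179.9949    0.0121  174.9994] 
rack-x -0.03201018069895189 rack-y -0.0034266861133964563 underside 0.06032341724969131 F x,y,z -0.031026221946017847 -0.33542408173375754 -0.1759778372008905 M [ 0.0574 -0.0659  0.0215]
```

>>> send_rows(series=[{"travel":[0,0,-0.5],"dr":[0,0,0],"claw":5},{"travel":[0,0,-1.5],"dr":[0,0,0],"claw":5},{"travel":[0,0,-3],"dr":[0,0,0],"claw":5},{"travel":[0,0,-5],"dr":[0,0,0],"claw":5},{"travel":[0,0,-7],"dr":[0,0,0],"claw":5},{"travel":[0,0,-9],"dr":[0,0,0],"claw":5},{"travel":[0,0,-11],"dr":[0,0,0],"claw":5},{"travel":[0,0,-13],"dr":[0,0,0],"claw":5},{"travel":[0,0,-14],"dr":[0,0,0],"claw":5},{"travel":[0,0,-14],"dr":[0,0,0],"claw":5},{"travel":[0,0,-14],"dr":[0,0,0],"claw":5}])

```text
time_s: 15.08
tool_pos: [0.4814, -0.1941, 0.2681]
tool_rot: [-180.0, 0.1, 175.0]
force: [-0.2, -0.2, -0.1]
grip_width: 0.05
```

```bash
python3 - <<'E'
from h import *
a=env.read_camera("scene");b=env.read_camera("side")
A=cv2.resize(a[165:275,170:310],None,fx=3.6,fy=3.6,interpolation=cv2.INTER_CUBIC)
B=cv2.resize(b[185:285,310:420],(270,396*270//297),interpolation=cv2.INTER_CUBIC)
B=cv2.resize(b[180:290,335-55:405+5],None,fx=2.2,fy=3.6,interpolation=cv2.INTER_CUBIC)
cv2.imwrite("pics/f.png",np.hstack([A,B]))
E
python3 st.py
```

```text
t 15.1833 tcp [ 0.4806 -0.1938  0.2666] rot [179.9718  -0.1167 175.0021] 
rack-x -0.032735442407621905 rack-y -0.0032018502414995534 underside 0.19897056113857353 F x,y,z 0.48926590442275447 0.7506486304759681 -1.4127894291905325 M [ 0.065  -0.0176 -0.0258]
```

View pics/f.png

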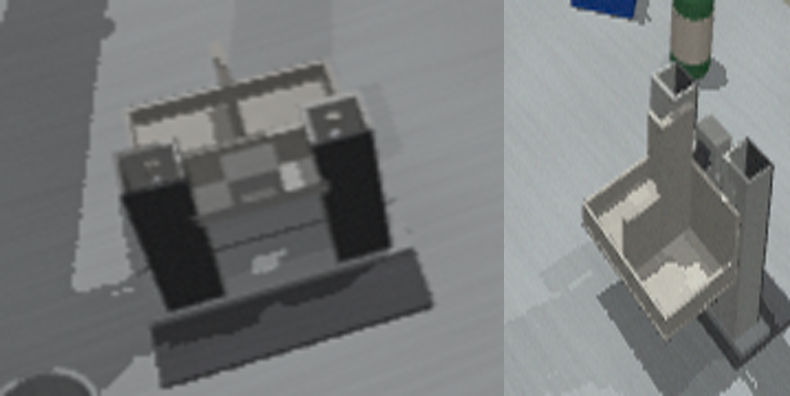

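The shelf hangs level and flush on the stand, with claws visible inside both uprights at (150,165) and (333,118), and the gripper is clear. I'm handing in the job.

```bash
python3 -c "
from cell import env
print(env.sign_off())"
```

```text
the job is handed in; nothing more can be done
None
```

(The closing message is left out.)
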